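# Set the sample case's cover to the gauge angle

### The job

Put the small hinged sample case on the inspection stand with its cover still shut, hinge side towards the back fence, and square it fully home against both fences. Then, with the case staying home, fold its cover open until it is parallel with the gauge blade on the stand, and let go; do not turn the blade, and leave the timer, jar and bottles where they are.

Things in the scene. Friction and masses are not known exactly. Their poses are not given: they have to be found in the camera images.
- case: loose grey plastic case, about 0.6 kg: 80 mm (its x, hinge side at +x, front at -x) by 60 mm (its y) by 29 mm high; origin at the centre of its underside, z up. The base is a block 80 x 60 x 18 mm; on it lies a cover only 40 mm wide, so 10 mm of the base's top is bare along each y side. The base can be taken across its 60 mm, the cover across its 40 mm.
- cover (a joint): angle of the case's cover in rad: 0 shut (lying flat on the base), 1.57 standing upright, 2.0 at its stop. A stiff friction hinge (about 0.06 N m): the cover stays where it is left. The cover is a 10 mm thick plate, 40 mm wide, reaching from 4 mm to 76 mm from the hinge axis; shut, it spans 19 to 29 mm above the case's underside.
- cover_hinge (a point): middle of the cover's hinge axis, which runs along the case's y; in the case's frame at x = +36 mm, y = 0, 24 mm above its underside
- cover_front (a point): middle of the cover's free edge, 76 mm from the hinge axis; turns with the cover. Its x axis lies along the cover, pointing from the free edge to the hinge
- case_corner (a point): point on the case's underside at its corner x = +40 mm, y = +30 mm (hinge side, +y end); meets fence_corner when the case is home; axes as the case's
- stand: fixed grey metal plate on the worktop, 6 mm thick, x -80 to +62, y -94 to +96 mm in its frame. Origin on the worktop under the centre of the case's home place, z up. Steel back fence: face at x = +40, spans y -94 to +56 mm; steel end fence: face at y = +30, spans x -50 to +52 mm; both 12 mm above the plate. A home case has the stand's x and y axes. Front and -y side are open.
- fence_corner (a point): inner corner where the two fences' faces meet, on the plate's top, 6 mm above the worktop: stand x = +40 mm, y = +30 mm; axes as the stand's
- blade (a joint): angle of the gauge blade in rad, counted as the cover's: 0 pointing level towards the stand's -x, 1.57 upright. It is set differently each time; clamped stiff, not to be turned
- blade_tip (a point): tip of the gauge blade: a steel strip 85 mm long, 4 mm thick, 12 mm wide, beyond the end fence at stand y = +67 mm, pivoted on a grey bracket at stand x = +36 mm, 30 mm above the worktop, in line with the cover's hinge when the case is home. Its x axis lies along the blade, from tip to pivot
- timer: bystander: flat square white kitchen timer, 64 x 64 x 19 mm, origin under its centre; it and the case may have swapped places
- jar: bystander: cream jar with a black lid, 44 mm across, 35 mm high, origin under its centre
- bottle_front: bystander: small amber dropper bottle, 34 mm across, 92 mm high, origin under its centre
- bottle_side: bystander: larger amber dropper bottle, 50 mm across, 119 mm high, origin under its centre

How it is judged (in metres and radians):
On the way:
1. the case stands square and home against both fences of the stand, its cover still shut (distance between case_corner and fence_corner below 0.004 m and angle between the x axis of case and the x axis of stand, either way round below 0.04 rad and angle between case's own z axis and vertical below 0.04 rad and value of joint cover below 0.15 rad), for 0.2 s.
At the end, for the whole second after the job is handed in: The case rests on the stand with its corner within 5 mm of the fences' inner corner and square to the fences within 0.05 rad, and its cover is parallel with the gauge blade within 0.08 rad, all at rest (distance between case_corner and fence_corner below 0.005 m and angle between the x axis of case and the x axis of stand, either way round below 0.05 rad and angle between case's own z axis and vertical below 0.04 rad and angle between the x axis of cover_front and the x axis of blade_tip, either way round below 0.08 rad and linear speed of case below 0.01 m/s); the robot touches nothing.
It fails at once if the gauge blade is turned (its tip moves more than 6 mm) (distance of blade_tip from where it was at the start of the episode above 0.006 m).
It fails at once if the timer, jar or a bottle is shifted by more than 20 mm (distance of any of timer, jar, bottle_front, bottle_side from where it was at the start of the episode above 0.02 m).
It also fails if it takes over 58 s, if anything falls off the work surface, if the arm or the gripper's body presses on something with over 40 N, if the wrist force passes 120 N, or if a joint passes its speed limit or range.

### The arm

A 7-joint arm with a two-finger parallel gripper is mounted at the origin on a cart in front of the work surface, level with it; the furniture and walls round the work are solid. World frame = base frame: x ahead of the robot, y to its left, z up, the work surface at z = 0. Lengths are in mm, angles in rad, forces in N, time in s.
With the tool pointing down it reaches from about 400 to 750 mm from the base axis. Payload 19.5 kg.
Tool frame: the origin (TCP) lies at the very end of the fingers, on their centre line; the grasp point (between the pads) lies 19 mm behind it; z points along the fingers, y is the line along which they close (so a half turn about z gives the same grasp; the last joint's range is limited). The gripper opens to 85 mm and grips with 20 to 120 N. Pads are 22 mm wide; open, the fingers measure 114 mm over their backs; the gripper's body (76 mm by 85 mm) begins 54 mm behind the grasp point. The pads swing forward as they close: fully open they stand 13 mm farther back than shut.
Start: joints at [1.155, 0.707, -0.028, 1.485, 0.022, 0.951, -0.075], TCP at [209.956, -535.27, 231.268] pointing down, gripper open.
Joint ranges: [-2.71, 2.71], [-0.32, 2.16], [-1.57, 1.52], [0, 2.45], [-1.46, 4.6], [0, 2.02], [-2.83, 2.83]. Speed limits (rad/s): [1.89, 1.89, 2.57, 2.57, 3.01, 3.01, 3.01].

### API

Orientations are given as a unit quaternion [w, x, y, z].
In Python, from bench import env, eyes, order gives the robot as it stands. The module is installed in compiled form; this text tells all that it offers.
- The arm moves only by the shell command python3 -m creep 'ROWS' [OPENING] [FORCE]. ROWS is JSON, one flat list of numbers, 4 for each row, row after row: the shift along the tool's x, y, z in cm, then the turn about the tool's z in rad. A call has exactly 8 rows; each row is the pose to reach, as a shift and turn from the pose commanded when the call began, along the tool's axes at that moment; what a row does not reach only later rows make up. A row lasts 1/10 s, in which the tool goes at most 50 mm and 8.59 degrees, less where a joint would pass 70% of its speed; a pose out of reach is approached as far as the arm can. A call with a gripper value outside its range is refused whole. OPENING is the opening, from 0 (shut) to 1 (fully open), set as the call begins (- or left out, the last holds). The fingers move at their own pace and stop on an object; FORCE is the grip in N (left out, the last holds). Time passes only in rows, so rows that repeat a pose let the fingers close, or fill a call up. It gives the time, the measured TCP pose, the force, the opening and the grip force at its end, in the units of the state.
- env.get_obs(): the state, without advancing time (a new reading comes with each control period).
- eyes.read_camera(name): name is "side" or "top"; returns (picture, depth): 400x640x3 uint8, red, green, blue; 400x640 float32, mm along the optical axis (not along the pixel's ray), 0 where there is no reading.
- eyes.camera_params(name): a dict with "fov_y" (degrees; the focal length in pixels is half the picture's height over the tangent of half this angle, whatever the lens; pixels are square), "cx", "cy" (the principal point, pixels), "rvec" (rotation vector, rad) and "tvec" (3), from world to camera coordinates, as OpenCV has them. Camera axes: x right, y down, z forward; pixel columns grow to the right and rows downward; lengths in mm; the calibration is good to about 2 mm. A picture is of the moment at which its call begins. camera_params takes no time and is no camera call.
- order.job_done(): hands the job in; it is judged then, once.
The state is a dict: "clock": time; "q": joint angles; "joint_vel": joint speeds; "joint_efforts": joint torques, N m; "position": TCP position; "orientation": TCP orientation; "contact_force": force on the tool from outside, world axes, zero at the start; "moment": the same for the moment, N m; "grip_width": finger opening in mm; "grip_force": force on a finger pad.
Only numpy, scipy, OpenCV 4.12 (cv2) and the standard library are available. Lean on these libraries where they do the work, as an engineer would, in place of code of your own. Each camera call takes 0.05 s, during which the arm holds its last target. There are 200 camera calls.

## Working session

There is one attempt and no reset: what is moved stays moved. The work goes in short steps, Python scripts to look and compute and a shell command to move; the robot and the scene stay as the last step left them, time stands still between calls to the robot, and variables do not carry over. Pictures are saved under pics/ and viewed, at most 10 in all, crops included, and the job is handed in when it is done.

```bash
mkdir -p pics; cat > h.py <<'E'
import numpy as np, cv2
from bench import env, eyes, order
def cam(n):
    p=eyes.camera_params(n); R=cv2.Rodrigues(np.array(p["rvec"],float))[0]; t=np.array(p["tvec"],float).ravel()
    f=200/np.tan(np.radians(p["fov_y"])/2); return f,p["cx"],p["cy"],R,t
def ray(n,u,v,z):
    f,cx,cy,R,t=cam(n); d=R.T@np.array([(u-cx)/f,(v-cy)/f,1]); c=-R.T@t; return c+d*(z-c[2])/d[2]
def cloud(n,D):
    f,cx,cy,R,t=cam(n); v,u=np.mgrid[:D.shape[0],:D.shape[1]]
    P=np.stack([(u-cx)/f*D,(v-cy)/f*D,D],-1); return (P-t)@R
def proj(n,P):
    f,cx,cy,R,t=cam(n); q=np.asarray(P,float)@R.T+t; return np.stack([q[...,0]/q[...,2]*f+cx,q[...,1]/q[...,2]*f+cy],-1)
E
python3 - <<'E'
from h import *
for n in("top","side"):
    I,D=eyes.read_camera(n); cv2.imwrite(f"pics/{n}0.png",I[...,::-1]); np.save(n+"0.npy",D); np.save(n+"0i.npy",I)
    f,cx,cy,R,t=cam(n); print(n,f,cx,cy,-R.T@t,R[2],(D>0).mean(),D.max())
s=env.get_obs(); print(s)
E
```

```text
top 388.51032244285324 320.2692252260593 202.11386023844844 [ 115.19919048   86.21473088 1375.36509136] [ 0.24213497 -0.01654002 -0.97010159] 0.9957734375 2287.1433
side 392.73173990654885 319.60715000200963 195.3904002977955 [-216.44745844 1054.37466517  728.5481391 ] [ 0.49022152 -0.72143995 -0.4890882 ] 0.9960703125 2666.0842
{'clock': 0.1, 'q': array([ 1.15530337,  0.70700346, -0.02762441,  1.48494673,  0.02196635,
        0.9509126 , -0.07547026]), 'joint_vel': array([-0.00225491, -0.00119094, -0.00156531, -0.0001074 , -0.0014221 ,
        0.00034355, -0.00019106]), 'joint_efforts': array([ 3.09659132e-03, -8.84280753e+01,  1.23751748e+00, -2.36455089e+01,
        1.71395304e-02,  5.01818344e-03,  1.54804188e-04]), 'position': array([ 209.8854264 , -535.07011523,  230.89686069]), 'orientation': array([-4.76554835e-04,  9.82584124e-01,  1.85817664e-01, -8.87636853e-05]), 'contact_force': array([ 0.59278269, -0.26999268, -0.70924336]), 'moment': array([ 0.00997156, -0.04297185, -0.04353018]), 'grip_force': 0.0, 'grip_width': 85.50567781976739}
```

View pics/top0.png

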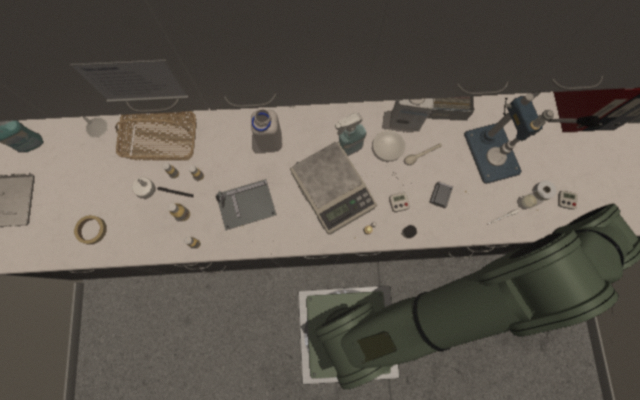

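View pics/side0.png

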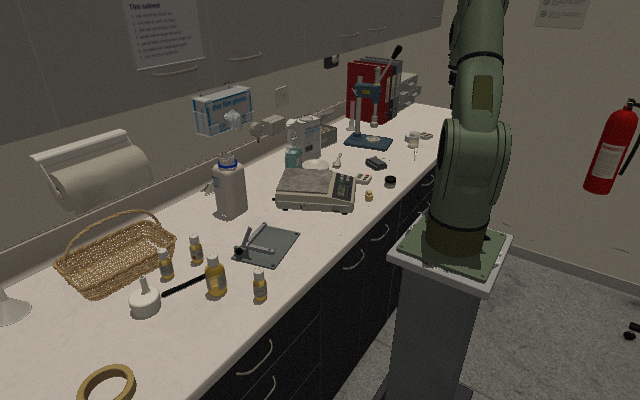

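The top view shows the stand at about (247,203), the case probably at (441,195), timer (400,202), jar (410,231). I'll zoom in on these.

```bash
python3 - <<'E'
from h import *
I=np.load("top0i.npy");
a=cv2.resize(I[160:250,200:290],(400,400),interpolation=cv2.INTER_CUBIC);b=cv2.resize(I[165:245,375:475],(400,320),interpolation=cv2.INTER_CUBIC)
J=np.load("side0i.npy"); c=cv2.resize(J[215:275,225:305],(400,300),interpolation=cv2.INTER_CUBIC); d=cv2.resize(J[140:200,340:420],(400,280),interpolation=cv2.INTER_CUBIC)
M=np.zeros((600,800,3),np.uint8); M[:300,:400]=cv2.resize(a,(400,300));M[:300,400:]=cv2.resize(b,(400,300));M[300:,:400]=c;M[300:580,400:]=d
cv2.imwrite("pics/z.png",cv2.convertScaleAbs(M[...,::-1],alpha=1.4))
P=cloud("top",np.load("top0.npy"))
np.set_printoptions(suppress=True,precision=0,linewidth=200)
for n,u,v in[("case",441,195),("timer",400,202),("jar",410,231),("plate",260,213),("table",290,230),("cyan corner",0,0)][:5]: print(n,P[v,u])
E
```

```text
case [ 452. -371.   30.]
timer [ 438. -224.   17.]
jar [ 328. -243.   36.]
plate [428. 282.  10.]
table [362. 177.  -2.]
```

View pics/z.png

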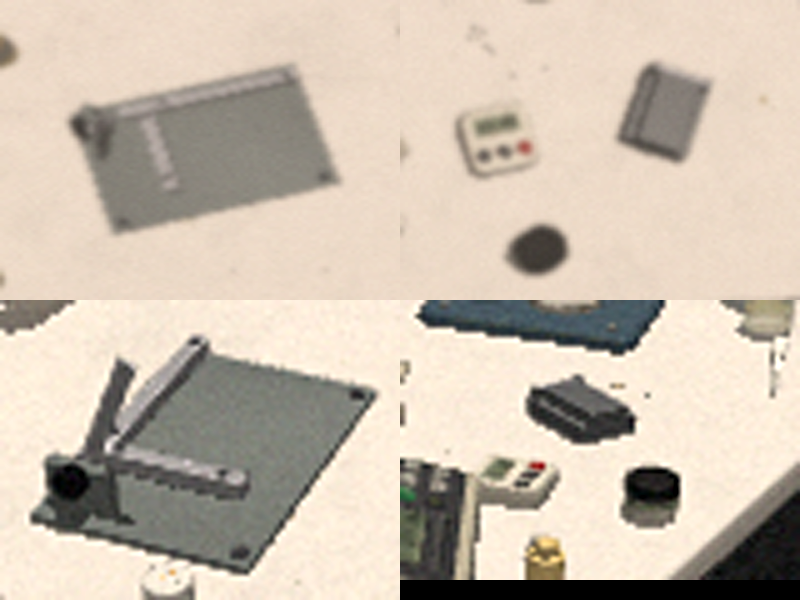

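The crops show: stand with its end fence on the left (+y) and the blade leaning past upright beside the bracket; case at far right, long axis roughly along world x, timer white. The hinge end of the case still has to be settled from heights.

```bash
cat > m.py <<'E'
from h import *
np.set_printoptions(suppress=True,precision=1,linewidth=220)
def rect(n,I,box,z,thr=140):
    x0,x1,y0,y1=box; m=np.zeros(I.shape[:2],np.uint8); m[y0:y1,x0:x1]=(I[y0:y1,x0:x1].max(-1)<thr)*255
    c=max(cv2.findContours(m,cv2.RETR_EXTERNAL,cv2.CHAIN_APPROX_NONE)[0],key=cv2.contourArea)[:,0]
    P=np.array([ray(n,u,v,z)[:2] for u,v in c],np.float32); return cv2.minAreaRect(P),cv2.boxPoints(cv2.minAreaRect(P)),c
E
python3 - <<'E'
from m import *
I=np.load("top0i.npy");J=np.load("side0i.npy")
print("beige",I[230,300],"plate",I[213,260],"case",I[195,441])
thr=int(0.82*I[230,300].max())
r=rect("top",I,(212,290,165,235),6,thr);print("stand",r[0],r[1].tolist())
r=rect("top",I,(425,460,175,215),20,thr);print("case",r[0],r[1].tolist())
for n in("top","side"):
    P=cloud(n,np.load(n+"0.npy")); q=P.reshape(-1,3); C=np.array([447,-371])
    s=q[(abs(q[:,0]-C[0])<65)&(abs(q[:,1]-C[1])<65)]; t=np.median(s[s[:,2]<6][:,2]); s=s[s[:,2]>t+6]
    rr=cv2.minAreaRect(s[:,:2].astype(np.float32)); print(n,"table",t,rr,len(s))
    b=cv2.boxPoints(rr); c=np.array(rr[0]); a=np.radians(rr[2]); 
    ax=np.array([np.cos(a),np.sin(a)]); 
    if rr[1][0]<rr[1][1]: ax=np.array([-ax[1],ax[0]])
    if ax[0]<0: ax=-ax
    ay=np.array([-ax[1],ax[0]]); U=(s[:,:2]-c)@ax; V=(s[:,:2]-c)@ay
    print("axis deg",np.degrees(np.arctan2(ax[1],ax[0])))
    for u in range(-44,45,8): print(u,[ (np.round(np.median(s[k][:,2])-t,0) if (k:=(abs(U-u)<4)&(abs(V-v)<4)).any() else '-') for v in range(-36,37,8)])
E
```

```text
beige [170 157 143] plate [101  99  91] case [96 90 85]
stand ((467.2774353027344, 335.8575439453125), (148.7506561279297, 195.83934020996094), 14.005329132080078) [[371.415283203125, 412.8666687011719], [418.810791015625, 222.84896850585938], [563.1395874023438, 258.8484191894531], [515.7440795898438, 448.8661193847656]]
case ((455.3034973144531, -372.449951171875), (65.83146667480469, 91.50758361816406), 65.323974609375) [[399.9859313964844, -383.25830078125], [483.1372985839844, -421.4615478515625], [510.6210632324219, -361.6416015625], [427.4696960449219, -323.4383544921875]]
top table -0.11829105206610965 ((450.1383056640625, -384.852783203125), (128.93228149414062, 112.736083984375), 71.38644409179688) 406
axis deg 71.38644409179688
-44 ['-', '-', '-', '-', '-', np.float64(7.0), '-', '-', '-', '-']
-36 ['-', '-', '-', '-', '-', '-', '-', '-', '-', '-']
-28 [np.float64(12.0), '-', '-', '-', '-', '-', '-', '-', '-', '-']
-20 [np.float64(26.0), np.float64(21.0), np.float64(17.0), np.float64(18.0), np.float64(16.0), np.float64(19.0), np.float64(19.0), '-', np.float64(18.0), '-']
-1
[... 2427 characters left out ...]
.float64(28.0), '-', np.float64(26.0), np.float64(20.0), np.float64(15.0), '-']
12 ['-', '-', '-', '-', np.float64(30.0), np.float64(29.0), np.float64(28.0), np.float64(23.0), np.float64(10.0), '-']
20 ['-', '-', np.float64(29.0), np.float64(29.0), np.float64(29.0), np.float64(31.0), np.float64(28.0), np.float64(21.0), np.float64(17.0), '-']
28 ['-', '-', '-', '-', np.float64(29.0), '-', np.float64(30.0), np.float64(24.0), np.float64(14.0), '-']
36 ['-', np.float64(27.0), np.float64(28.0), np.float64(27.0), np.float64(28.0), '-', np.float64(19.0), np.float64(23.0), np.float64(10.0), '-']
44 ['-', np.float64(27.0), '-', np.float64(26.0), '-', '-', '-', np.float64(22.0), np.float64(22.0), '-']
```

```bash
python3 - <<'E'
from m import *
c=np.array([455.5,-371.5]); a=np.radians(-25.5); ax=np.array([np.cos(a),np.sin(a)]); ay=np.array([-ax[1],ax[0]])
for n in("top","side"):
    D=np.load(n+"0.npy").copy(); P=cloud(n,D); U=(P[...,:2]-c)@ax; V=(P[...,:2]-c)@ay
    I=np.load(n+"0i.npy").mean(-1)
    k=(abs(V)<14)&(abs(U)<70); o=np.argsort(U[k]); 
    print(n); print(np.c_[U[k],P[...,2][k],I[k]][o].astype(int).tolist())
    if n=="top":
        M=[cv2.resize(np.load("top0i.npy")[172:218,422:466][...,::-1],(400,400),interpolation=cv2.INTER_NEAREST)]
        H=P[172:218,422:466,2]; M.append(cv2.cvtColor(cv2.resize(np.clip(H*7,0,255).astype(np.uint8),(400,400),interpolation=cv2.INTER_NEAREST),cv2.COLOR_GRAY2BGR))
    else: M=[cv2.convertScaleAbs(cv2.resize(np.load("side0i.npy")[150:174,360:392][...,::-1],(400,300),interpolation=cv2.INTER_NEAREST),alpha=1.6)]+[cv2.cvtColor(cv2.resize(np.clip(P[150:174,360:392,2]*7,0,255).astype(np.uint8),(400,300),interpolation=cv2.INTER_NEAREST),cv2.COLOR_GRAY2BGR)]
    globals()[n]=np.hstack(M)
cv2.imwrite("pics/c.png",np.vstack([cv2.resize(top,(800,300)),side]))
E
```

```text
top
[[-69, 2, 157], [-68, 1, 156], [-67, -3, 155], [-67, -2, 155], [-67, 0, 157], [-66, 1, 157], [-66, 4, 156], [-66, -3, 157], [-65, 2, 158], [-65, 5, 158], [-64, -2, 154], [-62, -4, 157], [-62, 1, 155], [-62, -3, 156], [-61, -3, 154], [-61, 0, 154], [-61, -1, 157], [-60, -1, 156], [-58, -4, 156], [-58, 5, 154], [-58, -2, 156], [-57, -6, 155], [-57, 3, 156], [-57, -3, 155], [-57, -6, 157], [-56, -4, 157], [-56, -1, 156], [-56, 3, 155], [-56, 5, 158], [-55, -1, 156], [-54, 3, 154], [-54, -2, 158], [-53, 0, 155], [-52, 2, 155], [-51, -5, 157], [-51, -1, 156], [-51, 7, 156], [-51, 2, 154], [-50, 2, 156], [-50, -2, 156], [-49, 0, 156], [-49, 0, 153], [-48, -6, 156], [-47, 0, 157], [-47, -2, 154], [-46, 0, 155], [-46, 0, 153], [-46, 1, 157], [-45, 0, 157], [-45, -8, 155], [-44, -4, 153], [-43, -1, 154], [-43, -4, 157], [-42, 5, 148], [-42, -3, 154], [-42, 3, 149], [-42, -1, 152], [-42, 0, 150], [-42, -3, 153], [-40, 0, 142], [-39, -3, 147], [-38, 3, 118], [-38, 1, 137], [-38, 1, 122], [-38, -3, 145], [-38, -3, 139], [-37, -4, 126], [-36, 0, 120], [-36, 30, 62], [-36, 13, 69], [-36, 28, 5
[... 3867 characters left out ...]
, [-29, 32, 71], [-28, 21, 35], [-28, 30, 71], [-26, 29, 71], [-26, 25, 73], [-25, 30, 77], [-20, 31, 79], [-19, 27, 75], [-18, 27, 75], [-17, 28, 71], [-17, 32, 69], [-16, 27, 75], [-15, 17, 34], [-14, 29, 65], [-14, 28, 77], [-13, 29, 73], [-10, 30, 70], [-8, 27, 76], [-6, 27, 71], [-3, 31, 73], [-2, 27, 71], [-2, 29, 72], [-1, 16, 38], [0, 29, 74], [2, 29, 75], [6, 28, 73], [7, 30, 64], [7, 31, 70], [10, 30, 70], [11, 27, 75], [11, 26, 71], [11, 29, 75], [13, 30, 72], [14, 29, 73], [17, 32, 74], [17, 30, 68], [18, 28, 69], [19, 30, 69], [24, 30, 72], [25, 28, 72], [25, 28, 77], [25, 32, 68], [27, 30, 71], [28, 32, 65], [32, 30, 83], [34, 16, 45], [39, 28, 98], [39, 29, 101], [42, 26, 95]]
```

View pics/c.png

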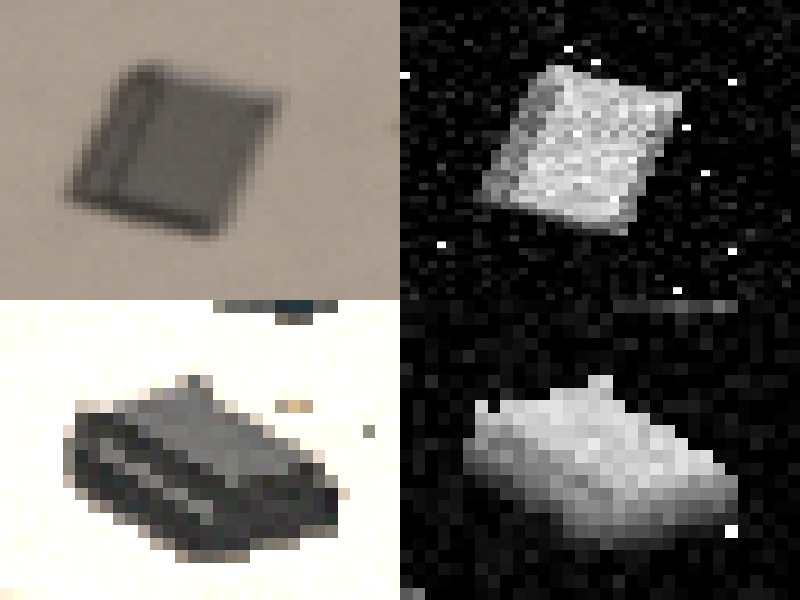

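The heights rise sharply and flush at the near (robot) end and end in a lighter, knuckled strip at the far end: hinge is at the far end, so case yaw ≈ -25.5°, centre ≈ (458,-372). Next I measure the blade angle, check the fences, and check clearance along the path.

```bash
cat >> m.py <<'E'
SO=np.array([476.2,337.1,0]); SY=np.radians(14.0)
SR=lambda y=SY: np.array([[np.cos(y),-np.sin(y),0],[np.sin(y),np.cos(y),0],[0,0,1]])
def rayplane(n,u,v,p,nv):
    f,cx,cy,R,t=cam(n); d=R.T@np.array([(u-cx)/f,(v-cy)/f,1]); c=-R.T@t; return c+d*((p-c)@nv)/(d@nv)
E
python3 - <<'E'
from m import *
S=SR(); 
for n in("top","side"):
    P=cloud(n,np.load(n+"0.npy")); q=(P.reshape(-1,3)-SO)@S
    k=(abs(q[:,1]-67)<14)&(q[:,2]>45)&(q[:,2]<125)&(abs(q[:,0]-30)<90); b=q[k]
    if len(b)>3:
        d=np.array([36,30])-0; w=b[:,[0,2]]
        vx,vz,x0,z0=cv2.fitLine(w.astype(np.float32),cv2.DIST_HUBER,0,.01,.01).ravel()
        print(n,len(b),"y",np.median(b[:,1]),"fit angle",np.arctan2(abs(vz),-vx*np.sign(vz)),"x at z30",x0+(30-z0)*vx/vz, "via pivot",np.median(np.arctan2(w[:,1]-30,36-w[:,0])), "zmax",w.max(0),w.min(0))
    # fence tops: z 14..24
    k=(q[:,2]>13)&(q[:,2]<24); g=q[k]
    f1=g[(g[:,1]>-85)&(g[:,1]<20)&(g[:,0]>25)&(g[:,0]<65)]; f2=g[(g[:,0]>-45)&(g[:,0]<25)&(g[:,1]>10)&(g[:,1]<60)]
    print("back",np.percentile(f1[:,0],[3,50,97]),"slope",np.polyfit(f1[:,1],f1[:,0],1),"end",np.percentile(f2[:,1],[3,50,97]),"slope",np.polyfit(f2[:,0],f2[:,1],1))
    z=P.reshape(-1,3); 
    if n=="side":
        m=(z[:,2]<400)&(np.hypot(z[:,0],z[:,1])>380)&(z[:,0]<640)&(z[:,0]>200)
        for y in range(-450,500,50):
            a=z[m&(abs(z[:,1]-y)<25)]; print(y,np.percentile(a[:,2],99.5) if len(a) else '-',end='; ')
J=np.load("side0i.npy"); cv2.imwrite("pics/b.png",cv2.resize(J[215:275,225:305][...,::-1],(800,600),interpolation=cv2.INTER_NEAREST))
E
```

```text
top 14 y 62.90498237623954 fit angle 1.137595 x at z30 36.76283 via pivot 1.1488227246904517 zmax [ 28.2 110.7] [-3.2 49.5]
back [36.4 42.3 49. ] slope [-0.  42.1] end [28.1 33.5 39.4] slope [-0.  33.6]
side 75 y 67.64552923204565 fit angle 1.1425142 x at z30 38.71566 via pivot 1.1907323246788093 zmax [ 35.7 109.9] [ 0.4 45.8]
back [39.  44.9 52.5] slope [-0.  44.7] end [30.1 39.4 43.8] slope [-0.  38.1]
-450 5.23974984026488; -400 31.665703402154296; -350 31.91310573058661; -300 11.33855274120757; -250 37.79172654127406; -200 33.100973875711404; -150 58.1836322566936; -100 85.35585851333923; -50 252.12234557119504; 0 259.8659636976424; 50 88.82751620909343; 100 88.23062945778375; 150 87.35649576994412; 200 4.485345005036092; 250 17.422409722932603; 300 18.833199971294828; 350 20.197239048257977; 400 99.69819786217849; 450 37.878529971875906;
```

View pics/b.png

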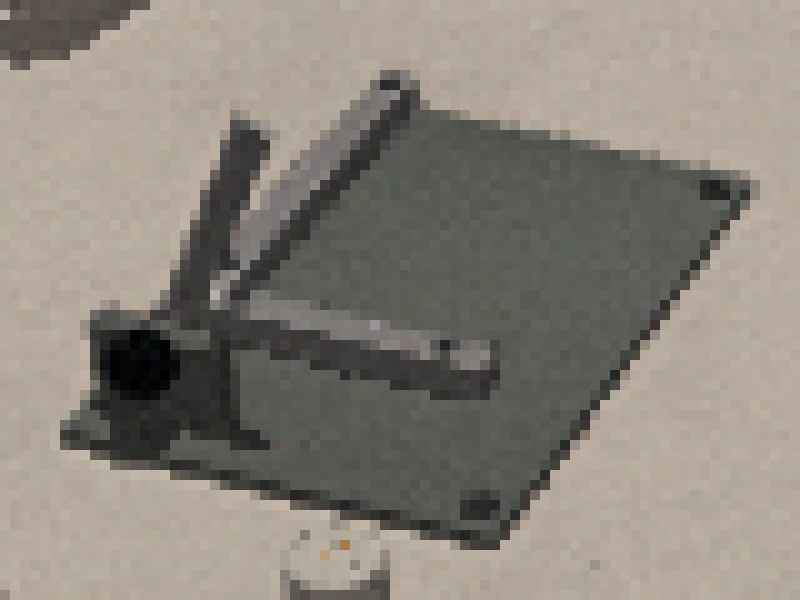

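Side view: the blade leans over the plate, from about (19,31) in crop cells to the tip at (25,12) — roughly 1.15 rad from level. A small calculator next, then set out.

```bash
cat > go.py <<'E'
import sys; from m import *
from scipy.spatial.transform import Rotation as Ro
def rel(p,yaw=None):
    s=env.get_obs(); w=s["orientation"]; R=Ro.from_quat([*w[1:],w[0]]).as_matrix()
    y0=np.arctan2(R[1,0],R[0,0]); d=R.T@(np.array(p)-s["position"])/10
    t=0 if yaw is None else -((yaw-y0+np.pi)%(2*np.pi)-np.pi)
    print("pos",s["position"],"yaw",round(y0,3),"-> rel cm",np.round(d,2),"turn",round(t,3),"F",s["contact_force"],"w",round(s["grip_width"],1),"clk",round(s["clock"],2))
def st(x,y,z): return SO+SR()@np.array([x,y,z])
E
python3 -c "
from go import *
rel([458.5,-372.5,90],np.radians(-25.5))"
```

```text
pos [ 209.9 -535.1  230.9] yaw 0.374 -> rel cm [29.1 -6.  14.1] turn 0.819 F [ 0.6 -0.3 -0.7] w 85.5 clk 0.1
```

```bash
python3 -m creep '[5,-1,0,0.15, 10,-2,2,0.3, 15,-3,5,0.45, 20,-4,8,0.6, 25,-5,11,0.75, 29.1,-6,14.1,0.82, 29.1,-6,14.1,0.82, 29.1,-6,14.1,0.82]' 1 60
python3 - <<'E'
from go import *
rel([458.5,-372.5,4],np.radians(-25.5))
I,D=eyes.read_camera("side"); a=cv2.resize(I[120:195,330:430][...,::-1],(800,600),interpolation=cv2.INTER_CUBIC); cv2.imwrite("pics/g1.png",a)
E
```

```text
clock: 0.9
position: [461.6, -368.8, 87.2]
orientation: [-0.002, 0.976, -0.219, -0.001]
contact_force: [-0.9, -1.0, -0.0]
grip_width: 85.4
grip_force: 0.0
pos [ 461.6 -368.8   87.2] yaw -0.441 -> rel cm [-0.1  0.5  8.3] turn 0.004 F [-0.9 -1.  -0. ] w 85.4 clk 0.9
```

View pics/g1.png

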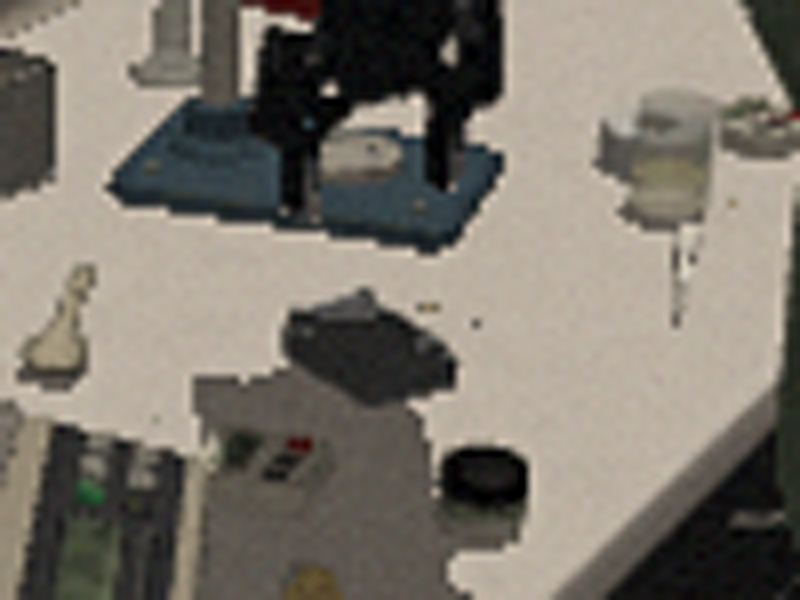

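The open fingers (crop (295,210) and (440,190)) straddle the case below. Correct sideways and descend.

```bash
python3 -m creep '[-0.1,0.5,2,0, -0.1,0.5,4,0, -0.1,0.5,5.5,0, -0.1,0.5,7,0, -0.1,0.5,8,0, -0.1,0.5,8.3,0, -0.1,0.5,8.3,0, -0.1,0.5,8.3,0]' - 60
python3 -m creep '[0,0,0,0, 0,0,0,0, 0,0,0,0, 0,0,0,0, 0,0,0,0, 0,0,0,0, 0,0,0,0, 0,0,0,0]' 0 60
python3 -c "
from go import *
rel([458.5,-372.5,4],np.radians(-25.5))"
```

```text
clock: 1.75
position: [456.1, -377.4, 7.8]
orientation: [0.0, 0.975, -0.221, 0.0]
contact_force: [-0.7, -0.4, -0.2]
grip_width: 85.3
grip_force: 0.0
clock: 2.55
position: [456.2, -377.3, 8.2]
orientation: [0.0, 0.975, -0.221, 0.0]
contact_force: [-2.1, 3.3, 14.4]
grip_width: 57.7
grip_force: 61.4
pos [ 456.2 -377.3    8.2] yaw -0.446 -> rel cm [ 0.  -0.5  0.4] turn -0.001 F [-2.1  3.3 14.4] w 57.7 clk 2.55
```

```bash
python3 -m creep '[0,0,-1,0, 0,0,-2,0, 0,0,-4,0, 0,0,-7,0, 0,0,-10,0, 0,0,-10,0, 0,0,-10,0, 0,0,-10,0]' 
python3 - <<'E'
from go import *
rel(st(-4,-38,120),SY)
I,D=eyes.read_camera("side"); a=cv2.resize(I[120:195,330:430][...,::-1],(800,600),interpolation=cv2.INTER_CUBIC); cv2.imwrite("pics/g2.png",a)
E
```

```text
clock: 3.35
position: [455.5, -376.8, 106.4]
orientation: [-0.0, 0.975, -0.221, -0.001]
contact_force: [-0.0, 0.2, -6.1]
grip_width: 57.2
grip_force: 67.0
pos [ 455.5 -376.8  106.4] yaw -0.446 -> rel cm [-26.8 -62.1  -1.3] turn -0.691 F [-0.   0.2 -6.1] w 57.2 clk 3.35
```

View pics/g2.png

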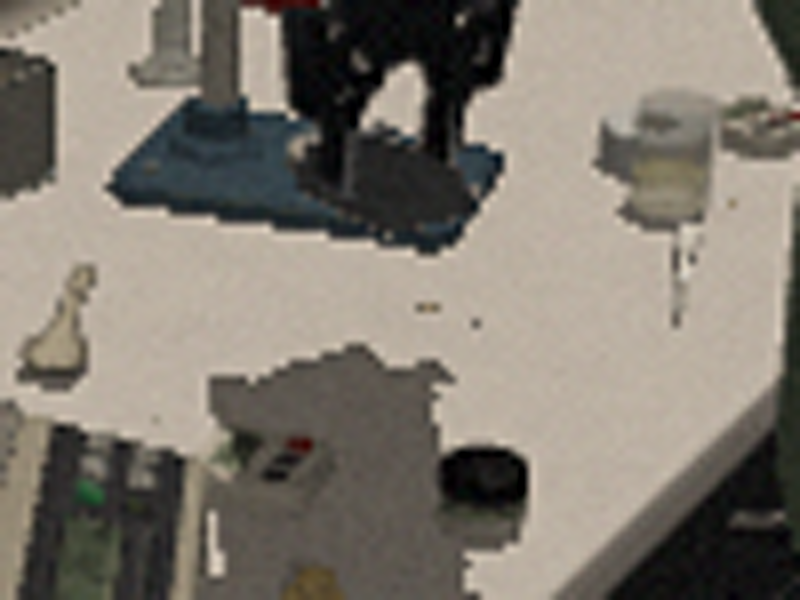

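Case held level (at crop (380,185)). Carry it across high, above the scale.

```bash
python3 -m creep '[0,0,-5,0, 0,0,-10,0, -1.5,-4,-10.5,-0.05, -3.5,-8.5,-10.5,-0.1, -5.5,-13,-10.5,-0.15, -7.5,-17.5,-10.5,-0.2, -9.5,-22,-10.5,-0.25, -11.4,-26.5,-10.5,-0.3]' 
python3 -c "
from go import *
rel(st(-4,-38,210),SY)"
```

```text
clock: 4.2
position: [466.8, -87.1, 211.8]
orientation: [-0.0, 0.997, -0.072, -0.001]
contact_force: [3.1, -0.5, -5.7]
grip_width: 57.2
grip_force: 70.9
pos [466.8 -87.1 211.8] yaw -0.144 -> rel cm [ -4.1 -38.4   0.2] turn -0.389 F [ 3.1 -0.5 -5.7] w 57.2 clk 4.2
```

```bash
python3 -m creep '[-0.5,-4.8,0,-0.05, -1,-9.6,0,-0.1, -1.5,-14.4,0,-0.15, -2,-19.2,0,-0.21, -2.6,-24,0,-0.26, -3.1,-29,0,-0.31, -3.6,-33.8,0,-0.36, -4,-38,0.2,-0.39]' 
python3 -m creep '[0,0,3,0, 0,0,6,0, 0,0,9,0, 0,0,12,0, 0,0,14,0, 0,0,14,0, 0,0,14,0, 0,0,14,0]' 
python3 -c "
from go import *
rel(st(-4,-38,22),SY)"
```

```text
clock: 5.0
position: [482.5, 295.4, 209.6]
orientation: [0.0, 0.992, 0.123, -0.0]
contact_force: [0.8, -0.6, -5.4]
grip_width: 57.1
grip_force: 70.9
clock: 5.8
position: [483.6, 293.0, 71.4]
orientation: [-0.0, 0.993, 0.122, 0.001]
contact_force: [-0.7, 0.4, -5.5]
grip_width: 57.6
grip_force: 70.9
pos [483.6 293.   71.4] yaw 0.244 -> rel cm [-0.1 -0.7  4.9] turn -0.001 F [-0.7  0.4 -5.5] w 57.6 clk 5.8
```

```bash
python3 -m creep '[-0.3,-0.3,1.5,0, -0.7,-0.7,3,0, -0.7,-0.7,4,0, -0.7,-0.7,4.8,0, -0.7,-0.7,5.3,0, -0.7,-0.7,5.5,0, -0.7,-0.7,5.5,0, -0.7,-0.7,5.5,0]' 
python3 - <<'E'
from go import *
rel(st(0,-38,14.2),SY)
I,D=eyes.read_camera("side"); a=cv2.resize(I[205:280,220:320][...,::-1],(800,600),interpolation=cv2.INTER_CUBIC); cv2.imwrite("pics/g3.png",a)
E
```

```text
clock: 6.6
position: [475.0, 298.0, 15.7]
orientation: [-0.0, 0.993, 0.122, 0.0]
contact_force: [-0.3, 0.3, -5.6]
grip_width: 57.1
grip_force: 70.8
pos [475.  298.   15.7] yaw 0.244 -> rel cm [1.1 0.  0.1] turn -0.001 F [-0.3  0.3 -5.6] w 57.1 clk 6.6
```

View pics/g3.png

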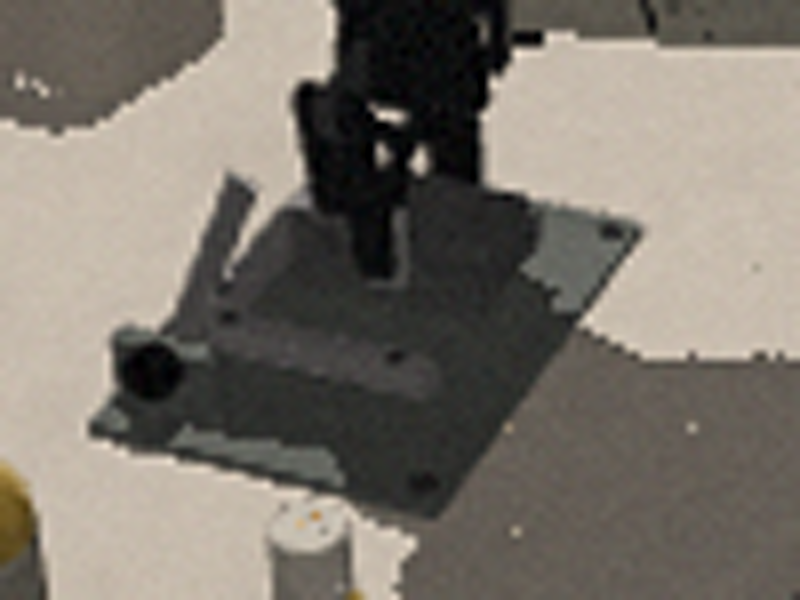

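The case is over the plate, clear of both fences (finger tip at crop (375,275)). Slide +x into the back fence gently.

```bash
python3 -m creep '[0,0,0.1,0, 0.3,0,0.1,0, 0.6,0,0.1,0, 0.8,0,0.1,0, 1,0,0.1,0, 1,0,0.1,0, 1,0,0.1,0, 1,0,0.1,0]' 
python3 -c "
from go import *
rel(st(0,-38,14.2),SY)"
```

```text
clock: 7.45
position: [483.2, 300.0, 14.4]
orientation: [0.0, 0.993, 0.122, -0.001]
contact_force: [-10.9, -2.8, 6.7]
grip_width: 57.3
grip_force: 72.4
pos [483.2 300.   14.4] yaw 0.244 -> rel cm [0.2 0.  0. ] turn -0.0 F [-10.9  -2.8   6.7] w 57.3 clk 7.45
```

```bash
python3 -m creep '[0,0,0,0, 0,0,0,0, 0,0,0,0, 0,0,-1,0, 0,0,-3,0, 0,0,-5,0, 0,0,-6,0, 0,0,-6,0]' 1
python3 -m creep '[0,3,0,0, 0,6.2,0,0, 0,6.2,0,0, 0,6.2,0,0, 0,6.2,2,0, 0,6.2,4,0, 0,6.2,6,0, 0,6.2,6,0]' 0 40
python3 -c "
from go import *
rel(st(0,-90,11),SY)"
```

```text
clock: 8.25
position: [485.0, 300.7, 75.7]
orientation: [-0.001, 0.993, 0.122, 0.001]
contact_force: [0.7, 0.6, -0.2]
grip_width: 85.4
grip_force: 0.0
clock: 9.05
position: [497.9, 240.6, 12.0]
orientation: [0.0, 0.993, 0.122, -0.002]
contact_force: [-0.7, -0.4, 0.0]
grip_width: 0.1
grip_force: 0.0
pos [497.9 240.6  12. ] yaw 0.245 -> rel cm [ 0.2 -0.9  0.1] turn 0.001 F [-0.7 -0.4  0. ] w 0.1 clk 9.05
```

```bash
python3 -m creep '[0,-1,0,0, 0,-2,0,0, 0,-3,0,0, 0,-3.7,0,0, 0,-4.3,0,0, 0,-4.8,0,0, 0,-5,0,0, 0,-5,0,0]'
python3 - <<'E'
from go import *
rel(st(0,-44.5,11),SY)
I,D=eyes.read_camera("side"); a=cv2.resize(I[205:280,220:320][...,::-1],(800,600),interpolation=cv2.INTER_CUBIC); cv2.imwrite("pics/g4.png",a)
E
```

```text
clock: 9.85
position: [487.5, 289.1, 15.0]
orientation: [0.0, 0.993, 0.122, 0.0]
contact_force: [0.5, -4.0, 5.1]
grip_width: 0.0
grip_force: 3.0
pos [487.5 289.1  15. ] yaw 0.244 -> rel cm [ 0.1 -0.5  0.4] turn -0.0 F [ 0.5 -4.   5.1] w 0.0 clk 9.85
```

View pics/g4.png

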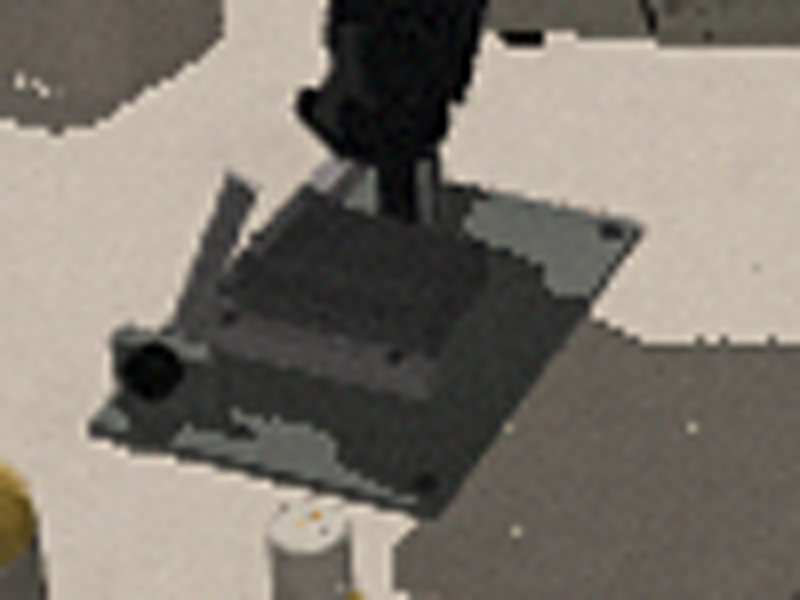

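Case lies next to the end fence (crop (360,290)) with a small gap left. Raise slightly (the shut tips reach lower than the TCP) and push on.

```bash
python3 -m creep '[0,0,-0.5,0, 0,-0.2,-0.5,0, 0,-0.4,-0.5,0, 0,-0.5,-0.5,0, 0,-0.6,-0.5,0, 0,-0.6,-0.5,0, 0,-0.6,-0.5,0, 0,-0.6,-0.5,0]'
python3 -c "
from go import *
rel(st(0,-44.5,11),SY)"
```

```text
clock: 10.7
position: [485.8, 294.4, 19.3]
orientation: [-0.0, 0.993, 0.122, -0.0]
contact_force: [0.1, -0.7, -0.7]
grip_width: 0.1
grip_force: 0.4
pos [485.8 294.4  19.3] yaw 0.244 -> rel cm [0.1 0.1 0.8] turn -0.001 F [ 0.1 -0.7 -0.7] w 0.1 clk 10.7
```

```bash
python3 -m creep '[0,-0.1,0,0, 0,-0.2,0,0, 0,-0.3,0,0, 0,-0.4,0,0, 0,-0.4,0,0, 0,-0.4,0,0, 0,-0.4,0,0, 0,-0.4,0,0]'
python3 -c "
from go import *
rel(st(0,-44.5,11),SY)"
python3 -m creep '[0,-0.1,0,0, 0,-0.2,0,0, 0,-0.3,0,0, 0,-0.4,0,0, 0,-0.4,0,0, 0,-0.4,0,0, 0,-0.4,0,0, 0,-0.4,0,0]'
python3 -c "
from go import *
rel(st(0,-44.5,11),SY)"
```

```text
clock: 11.5
position: [484.9, 298.6, 19.4]
orientation: [-0.0, 0.993, 0.122, 0.0]
contact_force: [0.1, -0.8, 0.3]
grip_width: 0.0
grip_force: 0.0
pos [484.9 298.6  19.4] yaw 0.244 -> rel cm [0.1 0.5 0.8] turn -0.0 F [ 0.1 -0.8  0.3] w 0.0 clk 11.5
clock: 12.3
position: [484.6, 300.2, 19.4]
orientation: [0.001, 0.993, 0.121, 0.0]
contact_force: [4.3, -14.3, 2.6]
grip_width: 0.0
grip_force: 7.1
pos [484.6 300.2  19.4] yaw 0.242 -> rel cm [0.1 0.7 0.8] turn -0.002 F [  4.3 -14.3   2.6] w 0.0 clk 12.3
```

```bash
python3 -m creep '[0,0.5,0,0, 0,1,-1.5,0, 0,1,-4.5,0, -3,-1,-4.5,0, -6,-3,-4.5,0, -7.4,-3.9,-4.5,0, -7.4,-3.9,-4.5,0, -7.4,-3.9,-4.5,0]'
python3 -m creep '[0,0,2.5,0, 0,0,4.5,0, 0,0,4.5,0, 0.5,0,4.5,0, 1,0,4.5,0, 1.5,0,4.5,0, 1.8,0,4.5,0, 1.8,0,4.5,0]'
python3 -c "
from go import *
rel(st(-51,0,19),SY)"
```

```text
clock: 13.1
position: [403.3, 322.4, 65.2]
orientation: [-0.0, 0.993, 0.122, 0.0]
contact_force: [0.3, 0.4, -0.5]
grip_width: -0.1
grip_force: 0.0
clock: 13.9
position: [420.7, 326.7, 19.7]
orientation: [-0.0, 0.993, 0.122, 0.0]
contact_force: [-0.4, 0.2, -0.3]
grip_width: -0.1
grip_force: 0.0
pos [420.7 326.7  19.7] yaw 0.244 -> rel cm [0.5 0.3 0.1] turn -0.001 F [-0.4  0.2 -0.3] w -0.1 clk 13.9
```

```bash
python3 -m creep '[0.2,0.3,0,0, 0.4,0.3,0,0, 0.5,0.3,0,0, 0.6,0.3,0,0, 0.7,0.3,0,0, 0.8,0.3,0,0, 0.8,0.3,0,0, 0.8,0.3,0,0]'
python3 -c "
from go import *
rel(st(-51,0,19),SY)"
```

```text
clock: 14.7
position: [426.7, 325.1, 19.1]
orientation: [0.001, 0.993, 0.122, -0.002]
contact_force: [-11.3, -3.9, 6.7]
grip_width: 0.3
grip_force: 6.0
pos [426.7 325.1  19.1] yaw 0.244 -> rel cm [-0.  0.  0.] turn 0.0 F [-11.3  -3.9   6.7] w 0.3 clk 14.7
```

```bash
python3 -m creep '[-0.5,0,0,0, -1,0,-2,0, -1,0,-5,0, 1,0,-6,0, 2.5,0,-6,0, 2.5,0,-6,0, 2.5,0,-6,0, 2.5,0,-6,0]' 0.65 20
python3 - <<'E'
from go import *
rel(st(-26,0,34),SY)
I,D=eyes.read_camera("side"); a=cv2.resize(I[205:280,220:320][...,::-1],(800,600),interpolation=cv2.INTER_CUBIC); cv2.imwrite("pics/g5.png",a)
E
```

```text
clock: 15.5
position: [452.2, 331.5, 79.1]
orientation: [0.0, 0.993, 0.122, -0.0]
contact_force: [0.8, 0.3, -0.1]
grip_width: 55.2
grip_force: 0.0
pos [452.2 331.5  79.1] yaw 0.244 -> rel cm [-0.1  0.   4.5] turn -0.0 F [ 0.8  0.3 -0.1] w 55.2 clk 15.5
```

View pics/g5.png

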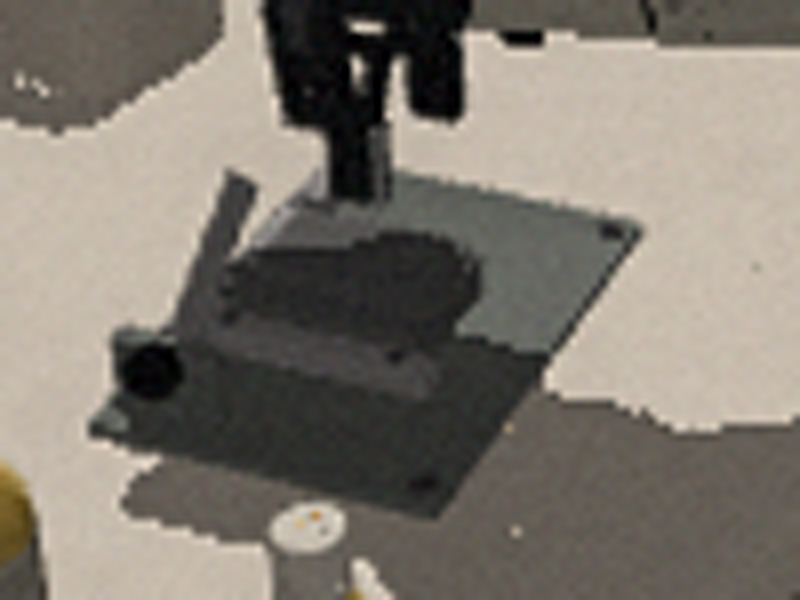

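The picture shows the case seated in the corner of both fences. One more insurance push against the end fence while the cover is shut.

```bash
python3 -m creep '[1,2.5,0,0, 2.5,5.2,0,0, 2.5,5.2,0,0, 2.5,5.2,2,0, 2.5,5.2,4,0, 2.5,5.2,5.9,0, 2.5,5.2,5.9,0, 2.5,5.2,5.9,0]' 0 20
python3 -m creep '[0,-0.4,0,0, 0,-0.8,0,0, 0,-1,0,0, 0,-1.2,0,0, 0,-1.4,0,0, 0,-1.6,0,0, 0,-1.6,0,0, 0,-1.6,0,0]' 
python3 -c "
from go import *
rel(st(0,-37.5,19.4),SY)"
```

```text
clock: 16.35
position: [489.5, 287.4, 20.7]
orientation: [0.0, 0.993, 0.122, -0.0]
contact_force: [-0.0, 0.5, 0.3]
grip_width: -0.1
grip_force: 0.0
clock: 17.15
position: [486.4, 300.7, 20.5]
orientation: [0.001, 0.993, 0.121, -0.0]
contact_force: [2.0, -12.1, 5.0]
grip_width: 0.3
grip_force: 6.1
pos [486.4 300.7  20.5] yaw 0.242 -> rel cm [-0.1 -0.   0.1] turn -0.002 F [  2.  -12.1   5. ] w 0.3 clk 17.15
```

```bash
python3 -m creep '[0,0.6,0,0, 0,1,-2,0, 0,1,-6,0, -1.5,-1.5,-6,0, -2.7,-3.7,-6,0, -2.7,-3.7,-6,0, -2.7,-3.7,-5,0, -2.7,-3.7,-5,0]' 0.65 20
python3 -c "
from go import *
rel(st(-26,0,34),SY)"
```

```text
clock: 17.95
position: [450.9, 331.1, 69.0]
orientation: [0.001, 0.993, 0.121, -0.001]
contact_force: [0.9, -0.2, 0.3]
grip_width: 55.2
grip_force: 0.0
pos [450.9 331.1  69. ] yaw 0.243 -> rel cm [0.  0.  3.5] turn -0.001 F [ 0.9 -0.2  0.3] w 55.2 clk 17.95
```

```bash
python3 -m creep '[0,0,1.5,0, 0,0,2.5,0, 0,0,3,0, 0,0,3.3,0, 0,0,3.5,0, 0,0,3.5,0, 0,0,3.5,0, 0,0,3.5,0]'
python3 -m creep '[0,0,0,0, 0,0,0,0, 0,0,0,0, 0,0,0,0, 0,0,0,0, 0,0,0,0, 0,0,0,0, 0,0,0,0]' 0 20
python3 -c "
from go import *
rel(st(-26,0,34),SY)"
```

```text
clock: 18.75
position: [450.8, 332.2, 35.6]
orientation: [-0.0, 0.993, 0.122, 0.0]
contact_force: [-0.8, 0.5, -0.0]
grip_width: 55.7
grip_force: 0.0
clock: 19.55
position: [450.8, 332.1, 35.4]
orientation: [-0.0, 0.993, 0.122, -0.0]
contact_force: [-0.1, -0.6, -0.0]
grip_width: -0.0
grip_force: 0.0
pos [450.8 332.1  35.4] yaw 0.244 -> rel cm [-0.   0.1  0.1] turn -0.001 F [-0.1 -0.6 -0. ] w -0.0 clk 19.55
```

Fingers shut just above the cover: the tips are really at the TCP. Reopen and go 12 mm lower.

```bash
python3 -m creep '[0,0,-0.5,0, 0,0,-0.5,0, 0,0,-0.5,0, 0,0,0,0, 0,0,0.6,0, 0,0,1,0, 0,0,1.1,0, 0,0,1.1,0]' 0.65 20
python3 -c "
from go import *
rel(st(-26,0,24),SY)"
python3 -m creep '[0,0,0,0, 0,0,0,0, 0,0,0,0, 0,0,0,0, 0,0,0,0, 0,0,0,0, 0,0,0,0, 0,0,0,0]' 0 20
python3 -c "
from go import *
rel(st(-26,0,24),SY)"
```

```text
clock: 20.35
position: [450.7, 332.1, 24.1]
orientation: [0.0, 0.993, 0.122, -0.0]
contact_force: [0.0, 0.8, 0.2]
grip_width: 55.6
grip_force: 0.0
pos [450.7 332.1  24.1] yaw 0.244 -> rel cm [-0.   0.1  0. ] turn -0.001 F [0.  0.8 0.2] w 55.6 clk 20.35
clock: 21.15
position: [451.0, 329.6, 24.7]
orientation: [0.002, 0.993, 0.121, -0.0]
contact_force: [-1.7, -15.6, 11.6]
grip_width: 40.1
grip_force: 18.8
pos [451.  329.6  24.7] yaw 0.242 -> rel cm [ 0.  -0.1  0.1] turn -0.002 F [ -1.7 -15.6  11.6] w 40.1 clk 21.15
```

```bash
python3 -m creep '[0,0.1,-0.1,0, 0,0.2,-0.2,0, 0.01,0.2,-0.35,0, 0.02,0.2,-0.5,0, 0.04,0.2,-0.7,0, 0.07,0.2,-0.9,0, 0.1,0.2,-1.1,0, 0.12,0.2,-1.23,0]' 
python3 -c "
from go import *
rel(st(-26,0,24),SY)"
```

```text
clock: 21.95
position: [452.6, 330.2, 36.8]
orientation: [0.0, 0.993, 0.121, 0.0]
contact_force: [2.6, -3.7, -3.9]
grip_width: 39.2
grip_force: 20.7
pos [452.6 330.2  36.8] yaw 0.244 -> rel cm [-0.1 -0.1  1.3] turn -0.001 F [ 2.6 -3.7 -3.9] w 39.2 clk 21.95
```

```bash
cat > chk.py <<'E'
from go import *
def chk():
    for n in("side","top"):
        I,D=eyes.read_camera(n); P=(cloud(n,D)-SO)@SR(); q=P.reshape(-1,3); q=q[np.isfinite(q).all(1)]
        s=q[(q[:,1]>20)&(q[:,1]<29.5)&(abs(q[:,0])<45)&(q[:,2]<40)]
        print(n,"base strip x:z",[(x,round(float(np.median(a[:,2])),1),len(a)) for x in range(-40,41,10) if len(a:=s[abs(s[:,0]-x)<5])])
        c=q[(abs(q[:,1])<19)&(q[:,2]>26)&(q[:,2]<115)&(q[:,0]>-45)&(q[:,0]<60)]
        print("  cover x:z",[(x,round(float(np.median(a[:,2])),1),len(a)) for x in range(-45,60,10) if len(a:=c[abs(c[:,0]-x)<5])])
        for nm,lo,hi in(("blade",58,76),("cover",-18,18)):
            b=q[(q[:,1]>lo)&(q[:,1]<hi)&(q[:,2]>48)&(q[:,2]<112)&(q[:,0]>-25)&(q[:,0]<60)]
            if len(b)>5:
                vx,vz,x0,z0=cv2.fitLine(b[:,[0,2]].astype(np.float32),cv2.DIST_HUBER,0,.01,.01).ravel(); print("  ",nm,len(b),"ang",round(float(np.arctan2(abs(vz),-vx*np.sign(vz))),3),"x@z30",round(float(x0+(30-z0)*vx/vz),1))
E
python3 -c "
from chk import *
chk()"
```

```text
side base strip x:z [(-40, 21.2, 7), (-30, 23.9, 8), (-20, 24.6, 12), (-10, 23.5, 9), (0, 25.4, 9), (10, 24.4, 8), (20, 24.2, 12), (30, 29.7, 18), (40, 26.6, 11)]
  cover x:z [(-45, 106.4, 5), (-35, 48.5, 56), (-25, 48.8, 21), (-15, 45.8, 8), (-5, 37.0, 7), (5, 40.7, 15), (15, 39.9, 21), (25, 38.0, 23), (35, 36.5, 18)]
   blade 76 ang 1.125 x@z30 39.5
top base strip x:z []
  cover x:z []
```

Base stays flat at 24 mm while the cover rises. Continue the arc.

```bash
python3 -m creep '[0.07,0,-0.3,0, 0.16,0,-0.6,0, 0.26,0,-0.9,0, 0.37,0,-1.18,0, 0.5,0,-1.46,0, 0.64,0,-1.74,0, 0.8,0,-2,0, 0.96,0,-2.27,0]' 
python3 -m creep '[0.18,0,-0.25,0, 0.38,0,-0.49,0, 0.6,0,-0.73,0, 0.82,0,-0.95,0, 1.08,0,-1.17,0, 1.35,0,-1.37,0, 1.35,0,-1.37,0, 1.35,0,-1.37,0]' 
python3 -c "
from chk import *
rel(st(-26,0,24),SY); chk()"
```

```text
clock: 22.85
position: [461.8, 333.0, 59.6]
orientation: [-0.0, 0.993, 0.122, -0.0]
contact_force: [-0.3, -1.3, -4.0]
grip_width: 39.3
grip_force: 20.7
clock: 23.65
position: [475.0, 336.1, 73.1]
orientation: [-0.0, 0.993, 0.122, 0.0]
contact_force: [1.2, -1.6, -1.9]
grip_width: 39.1
grip_force: 20.7
pos [475.  336.1  73.1] yaw 0.244 -> rel cm [-2.5 -0.1  4.9] turn -0.001 F [ 1.2 -1.6 -1.9] w 39.1 clk 23.65
side base strip x:z [(-40, 20.9, 8), (-30, 23.5, 11), (-20, 22.2, 11), (-10, 22.4, 11), (0, 23.8, 13), (10, 23.9, 9), (20, 24.0, 8), (30, 28.7, 13), (40, 28.2, 11)]
  cover x:z [(-35, 27.0, 7), (-25, 26.6, 6), (-15, 84.8, 38), (-5, 75.1, 30), (5, 66.3, 30), (15, 27.3, 18), (25, 28.3, 13), (35, 38.3, 7)]
   blade 71 ang 1.15 x@z30 38.5
   cover 45 ang 0.694 x@z30 53.6
top base strip x:z []
  cover x:z []
```

```bash
python3 -m creep '[0.2,0,-0.17,0, 0.45,0,-0.34,0, 0.65,0,-0.48,0, 0.85,0,-0.6,0, 1.05,0,-0.72,0, 1.05,0,-0.72,0, 1.05,0,-0.72,0, 1.05,0,-0.72,0]' 
python3 -c "
from go import *
rel(st(-26,0,24),SY)"
python3 -m creep '[0,0,0,0, 0,0,0,0, 0,0,-1,0, 0,0,-4,0, 0,0,-8,0, -4,0,-12,0, -8,0,-12,0, -12,0,-12,0]' 0.65
python3 -c "
from chk import *
rel(st(-26,0,24),SY); chk()"
```

```text
clock: 24.55
position: [485.1, 338.6, 80.3]
orientation: [-0.0, 0.993, 0.122, 0.0]
contact_force: [0.2, -1.3, -2.2]
grip_width: 39.1
grip_force: 20.7
pos [485.1 338.6  80.3] yaw 0.244 -> rel cm [-3.5 -0.1  5.6] turn -0.001 F [ 0.2 -1.3 -2.2] w 39.1 clk 24.55
clock: 25.35
position: [367.2, 309.3, 202.0]
orientation: [-0.001, 0.993, 0.122, 0.001]
contact_force: [1.5, 0.7, -1.1]
grip_width: 55.2
grip_force: 0.0
pos [367.2 309.3 202. ] yaw 0.244 -> rel cm [ 8.6 -0.  17.8] turn -0.001 F [ 1.5  0.7 -1.1] w 55.2 clk 25.35
side base strip x:z [(-40, 18.9, 7), (-30, 22.2, 10), (-20, 21.8, 8), (-10, 24.5, 9), (0, 24.0, 9), (10, 23.4, 8), (20, 24.4, 9), (30, 24.0, 14), (40, 27.6, 12)]
  cover x:z [(-35, 26.6, 5), (-25, 27.0, 3), (-15, 26.6, 11), (-5, 91.6, 48), (5, 73.0, 17), (15, 55.8, 19), (25, 37.7, 17), (35, 35.2, 6)]
   blade 74 ang 1.169 x@z30 36.9
   cover 53 ang 1.002 x@z30 33.8
top base strip x:z []
  cover x:z [(5, 51.0, 2), (15, 64.5, 2), (25, 51.2, 3), (35, 43.0, 3)]
```

```bash
cat > ang.py <<'E'
from go import *
def ang(N=5):
    D=[];
    for _ in range(N): I,d=eyes.read_camera("side"); D.append(d)
    Q=(cloud("side",np.median(D,0))-SO)@SR(); q=Q.reshape(-1,3)
    for nm,lo,hi in(("blade",62,80),("cover",14,25),("cover",17,25),("cover",-20,10)):
        for zl in(45,55):
            b=q[(q[:,1]>lo)&(q[:,1]<hi)&(q[:,2]>zl)&(q[:,2]<114)&(q[:,0]>-30)&(q[:,0]<60)]; w=b[:,[0,2]].astype(np.float32)
            if len(b)<6: continue
            vx,vz,x0,z0=cv2.fitLine(w,cv2.DIST_HUBER,0,.01,.01).ravel()
            print(nm,lo,zl,len(b),"fit",round(float(np.arctan2(abs(vz),-vx*np.sign(vz))),3),"x@30",round(float(x0+(30-z0)*vx/vz),1),"pivot",round(float(np.median(np.arctan2(w[:,1]-30,36-w[:,0]))),3),"zmax",w[:,1].max())
    # image edges: silhouettes of dark parts
    cv2.imwrite("cur.png",I[...,::-1]); return I
if __name__=="__main__": ang()
E
python3 ang.py
```

```text
blade 62 45 76 fit 1.158 x@30 37.7 pivot 1.183 zmax 109.78144
blade 62 55 66 fit 1.141 x@30 38.9 pivot 1.183 zmax 109.78144
cover 14 45 53 fit 0.961 x@30 38.2 pivot 0.995 zmax 95.0758
cover 14 55 42 fit 0.929 x@30 41.0 pivot 0.998 zmax 95.0758
cover 17 45 50 fit 0.983 x@30 37.1 pivot 0.998 zmax 95.0758
cover 17 55 40 fit 0.932 x@30 41.0 pivot 1.004 zmax 95.0758
cover -20 45 30 fit 1.084 x@30 27.0 pivot 0.972 zmax 96.07553
cover -20 55 28 fit 1.131 x@30 23.5 pivot 0.975 zmax 96.07553
```

Cover is about 0.17 rad short of the blade (it slipped a bit in the pads). Push its free edge with shut fingers from the front.

```bash
python3 -m creep '[0,0,3,0, 0,0,6,0, 0,0,9,0, 0,0,12,0, 0,0,13,0, 0,0,13,0, 0,0,13,0, 0,0,13,0]' 0 20
python3 -c "
from go import *
rel(st(-25,0,72),SY);rel(st(-10,0,72),SY)"
```

```text
clock: 26.5
position: [369.1, 310.1, 71.4]
orientation: [-0.001, 0.993, 0.122, 0.001]
contact_force: [0.5, -0.3, 0.7]
grip_width: 0.2
grip_force: 0.0
pos [369.1 310.1  71.4] yaw 0.244 -> rel cm [ 8.6 -0.  -0. ] turn -0.001 F [ 0.5 -0.3  0.7] w 0.2 clk 26.5
pos [369.1 310.1  71.4] yaw 0.244 -> rel cm [10.1 -0.  -0. ] turn -0.001 F [ 0.5 -0.3  0.7] w 0.2 clk 26.5
```

```bash
python3 -m creep '[4,0,0,0, 7.5,0,0,0, 8.6,0,0,0, 9,0,0,0, 9.4,0,0,0, 9.8,0,0,0, 10,0,0,0, 10,0,0,0]'
python3 -c "
from go import *
rel(st(-10,0,72),SY)"
python3 ang.py; python3 -c "
from go import *
rel(st(-10,0,72),SY)"
```

```text
clock: 27.3
position: [465.6, 333.9, 70.4]
orientation: [-0.0, 0.993, 0.122, 0.0]
contact_force: [-0.5, 0.1, 0.6]
grip_width: -0.0
grip_force: 0.1
pos [465.6 333.9  70.4] yaw 0.244 -> rel cm [ 0.1 -0.1 -0.2] turn -0.0 F [-0.5  0.1  0.6] w -0.0 clk 27.3
blade 62 45 76 fit 1.16 x@30 37.4 pivot 1.181 zmax 109.73054
blade 62 55 66 fit 1.16 x@30 37.3 pivot 1.181 zmax 109.73054
cover 14 45 60 fit 1.099 x@30 38.5 pivot 1.148 zmax 103.35925
cover 14 55 51 fit 1.074 x@30 40.4 pivot 1.15 zmax 103.35925
cover 17 45 47 fit 1.12 x@30 38.6 pivot 1.168 zmax 99.42049
cover 17 55 41 fit 1.121 x@30 38.6 pivot 1.166 zmax 99.42049
cover -20 45 69 fit 0.839 x@30 42.1 pivot 0.913 zmax 113.57502
cover -20 55 63 fit 0.805 x@30 46.5 pivot 0.893 zmax 113.57502
pos [465.6 333.7  70.3] yaw 0.244 -> rel cm [ 0.1 -0.1 -0.2] turn -0.001 F [-0.5 -0.5  0.3] w -0.4 clk 27.55
```

```bash
python3 -m creep '[-1,0,0,0, -3,0,0,0, -6,0,0,0, -9,0,0,0, -9,0,0,0, -9,0,0,0, -9,0,0,0, -9,0,0,0]'
python3 ang.py; python3 -c "
from chk import *
rel(st(-9,0,72),SY); chk()"
```

```text
clock: 28.35
position: [378.9, 312.1, 70.2]
orientation: [-0.0, 0.993, 0.121, 0.0]
contact_force: [0.2, -0.3, 0.2]
grip_width: 0.2
grip_force: 0.0
blade 62 45 76 fit 1.165 x@30 37.3 pivot 1.184 zmax 109.963104
blade 62 55 65 fit 1.169 x@30 37.0 pivot 1.183 zmax 109.963104
cover 14 45 55 fit 1.143 x@30 36.7 pivot 1.152 zmax 101.23858
cover 14 55 45 fit 1.141 x@30 36.9 pivot 1.152 zmax 101.23858
cover 17 45 44 fit 1.134 x@30 37.5 pivot 1.166 zmax 100.015465
cover 17 55 36 fit 1.156 x@30 36.5 pivot 1.163 zmax 100.015465
cover -20 45 47 fit 1.208 x@30 29.1 pivot 1.084 zmax 101.66409
cover -20 55 41 fit 1.242 x@30 27.3 pivot 1.094 zmax 101.66409
pos [378.4 312.1  70.2] yaw 0.244 -> rel cm [ 9.2 -0.1 -0.2] turn -0.001 F [ 1.2  0.2 -0.1] w -0.1 clk 28.6
side base strip x:z [(-40, 21.5, 8), (-30, 23.1, 9), (-20, 23.0, 9), (-10, 23.7, 12), (0, 23.1, 9), (10, 23.4, 9), (20, 23.4, 10), (30, 26.4, 11), (40, 27.4, 12)]
  cover x:z [(-35, 26.8, 4), (-25, 26.5, 5), (-15, 26.5, 8), (-5, 27.5, 8), (5, 97.4, 50), (15, 66.2, 32), (25, 47.2, 27), (35, 38.2, 13)]
   blade 74 ang 1.133 x@z30 38.8
   cover 74 ang 1.197 x@z30 30.0
top base strip x:z []
  cover x:z []
```

```bash
python3 -m creep '[4,0,0,0, 7.5,0,0,0, 8.5,0,0,0, 9,0,0,0, 9.15,0,0,0, 9.15,0,0,0, 9.15,0,0,0, 8,0,0,0]'
python3 -m creep '[-3,0,0,0, -6,0,0,0, -6,0,2,0, -6,0,5,0, -6,0,5,0, -6,0,5,0, -6,0,5,0, -6,0,5,0]'
python3 ang.py|head -6; python3 -c "
from go import *
rel(st(-51,0,19),SY)"
```

```text
clock: 29.5
position: [456.2, 331.4, 70.3]
orientation: [-0.0, 0.993, 0.121, 0.0]
contact_force: [-0.1, -0.6, 0.6]
grip_width: 0.4
grip_force: 0.0
clock: 30.3
position: [398.0, 317.2, 21.3]
orientation: [-0.0, 0.993, 0.122, 0.001]
contact_force: [-0.2, -1.1, -0.0]
grip_width: -0.3
grip_force: 0.0
blade 62 45 78 fit 1.166 x@30 37.2 pivot 1.184 zmax 109.62807
blade 62 55 64 fit 1.175 x@30 36.3 pivot 1.18 zmax 109.62807
cover 14 45 55 fit 1.157 x@30 36.5 pivot 1.165 zmax 100.43785
cover 14 55 46 fit 1.165 x@30 36.0 pivot 1.165 zmax 100.43785
cover 17 45 44 fit 1.16 x@30 36.4 pivot 1.168 zmax 100.43785
cover 17 55 39 fit 1.146 x@30 37.5 pivot 1.166 zmax 100.43785
pos [397.8 317.   20.5] yaw 0.244 -> rel cm [ 3.  -0.1  0.1] turn -0.001 F [-0.3  0.4 -0.6] w -0.3 clk 30.55
```

Cover now matches the blade within ~0.015 rad. A gentle front push confirms the case is home in x; then the same from the open side.

```bash
python3 -m creep '[1,0,0,0, 2,0,0,0, 2.5,0,0,0, 2.8,0,0,0, 3,0,0,0, 3.1,0,0,0, 3.1,0,0,0, 3.1,0,0,0]'
python3 -c "
from go import *
rel(st(-51,0,19),SY)"
```

```text
clock: 31.35
position: [427.0, 324.2, 20.1]
orientation: [0.0, 0.993, 0.122, -0.001]
contact_force: [-6.3, -1.5, 2.0]
grip_width: -0.0
grip_force: 2.7
pos [427.  324.2  20.1] yaw 0.244 -> rel cm [-0.  -0.1  0.1] turn -0.0 F [-6.3 -1.5  2. ] w -0.0 clk 31.35
```

```bash
python3 -m creep '[-0.5,0,0,0, -1.5,0,0,0, -4,0,0,0, -5,0,-3,0, -5,0,-7,0, -5,0,-12,0, -5,0,-14,0, -5,0,-14,0]'
python3 - <<'E'
from chk import *
from ang import ang
ang()
D=np.median([eyes.read_camera("side")[1] for _ in range(3)],0)
q=((cloud("side",D)-SO)@SR()).reshape(-1,3)
s=q[(abs(q[:,0])<25)&(q[:,2]>21)&(q[:,2]<27)&(q[:,1]>0)&(q[:,1]<50)]; print("base top +y edge",np.percentile(s[:,1],[80,90,95,99]))
f=q[(abs(q[:,0])<25)&(q[:,2]>15)&(q[:,2]<19.5)&(q[:,1]>20)&(q[:,1]<50)]; print("fence top y",np.percentile(f[:,1],[5,20,50,90]))
E
```

```text
clock: 32.15
position: [380.0, 313.1, 163.0]
orientation: [-0.002, 0.993, 0.122, 0.002]
contact_force: [0.4, -0.4, -0.7]
grip_width: -0.3
grip_force: 0.0
blade 62 45 77 fit 1.165 x@30 37.1 pivot 1.187 zmax 109.935356
blade 62 55 66 fit 1.146 x@30 38.3 pivot 1.187 zmax 109.935356
cover 14 45 57 fit 1.143 x@30 37.1 pivot 1.16 zmax 100.63328
cover 14 55 49 fit 1.162 x@30 35.9 pivot 1.16 zmax 100.63328
cover 17 45 48 fit 1.151 x@30 37.4 pivot 1.18 zmax 100.049675
cover 17 55 40 fit 1.141 x@30 38.0 pivot 1.18 zmax 100.049675
cover -20 45 52 fit 1.226 x@30 29.0 pivot 1.1 zmax 101.64683
cover -20 55 47 fit 1.243 x@30 27.8 pivot 1.107 zmax 101.64683
base top +y edge [25.8 28.3 29.6 30.5]
fence top y [28.6 30.8 36.3 41.7]
```

Base edge meets the fence at y ≈ 30, and the cover is parallel with the blade. Handing in.

```bash
python3 -c "
from h import *
print(order.job_done())"
```

```text
the job is handed in; nothing more can be done
None
```

I handed the job in at about 32 s, and the bench returned no verdict. By my measurements the case is home against both fences, the cover is within about 0.02 rad of parallel with the blade, and the gripper is clear of everything.

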